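# Find the rocking corner of a drill jig plate and press its shim flat

### The arm

A 6-joint arm with a two-finger parallel gripper is mounted at the origin on the work surface. World frame = base frame: x ahead of the robot, y to its left, z up, the work surface at z = 0. Lengths are in m, angles in degrees, forces in N, time in s.
With the tool pointing down it reaches from about 0.375 to 0.9 m from the base axis. Payload 3.1 kg.
Tool frame: the origin (TCP) lies midway between the tips of the shut fingers; the grasp point (between the pads) lies 19 mm behind it; z points along the fingers, y is the line along which they close (so a half turn about z gives the same grasp; the last joint's range is limited). The gripper opens to 87 mm and grips with 3 to 60 N. Pads are 19 mm wide; open, the fingers measure 117 mm over their backs; the gripper's body (75 mm by 190 mm) begins 51 mm behind the grasp point.
Start: joints at [62.538, 30.224, 82.088, -0, 67.689, -10.227], TCP at [0.185, 0.597, 0.223] pointing down, gripper open.
Joint ranges: [-176.69, 176.69], [-43.24, 126.21], [12.49, 139.97], [-82, 262], [0, 151.66], [-163.58, 163.58]. Speed limits (degrees/s): [159.86, 159.86, 180, 180, 180, 180].

### API

Orientations are given as a 3x3 rotation matrix whose columns are the frame's x, y, z axes.
In Python, from rig import read_state, capture, camera_info, hand_in gives the robot as it stands.
- The arm moves only by the tool drive_tool, never from a script. Its argument "motion" is a list of rows, each a list of 2 entries, a list of its own where there are three numbers: the shift along the tool's x, y, z in mm, then the turn, a rotation vector about the tool's x, y, z in rad. A call has 1 to 5 rows; each row shifts and turns the commanded pose from where the row before left it, along the tool's axes as they then stand; what a row does not reach is not made up. A row lasts 1/10 s, in which the tool goes at most 50 mm and 8.59 degrees, less where a joint would pass 70% of its speed; a pose out of reach is approached as far as the arm can. A call is refused whole if a number of a shift passes 50 or a number of a turn 0.15, either way. A call with a gripper value outside its range is refused whole. "gripper" is the opening, from 0 (shut) to 1 (fully open), set as the call begins (left out, the last holds). The fingers move at their own pace and stop on an object; the grip force is fixed at half the most. Time passes only in rows, so rows that do not move let the fingers close. It gives the time, the measured TCP pose, the force, the opening and the grip force at its end, in the units of the state.
- read_state(): the state, without advancing time (a new reading comes with each control period).
- capture(name): name is "side" or "top"; returns the picture (400x640x3 uint8, red, green, blue); there is no depth.
- camera_info(name): a dict with "fovy" (degrees; the focal length in pixels is half the picture's height over the tangent of half this angle, whatever the lens; pixels are square), "cx", "cy" (the principal point, pixels), "xyz" and "orientation" of the camera in the world. Camera axes: x right, y down, z forward; pixel columns grow to the right and rows downward; lengths in m; the calibration is good to about 2 mm. A picture is of the moment at which its call begins. camera_info takes no time and is no camera call.
- hand_in(): hands the job in; it is judged then, once.
The state is a dict: "time_s": time; "joint_positions": joint angles; "qvel": joint speeds; "tau": joint torques, N m; "position": TCP position; "tcp_rot": TCP orientation; "force": force on the tool from outside, world axes, zero at the start; "moment": the same for the moment, N m; "opening": opening from 0.0 (shut) to 1.0 (fully open); "grasp_force": force on a finger pad.
Only numpy, scipy, OpenCV 4.12 (cv2) and the standard library are available. Lean on these libraries where they do the work, as an engineer would, in place of code of your own. Each camera call takes 0.05 s, during which the arm holds its last target. There are 200 camera calls.

### The job

The H-shaped aluminium jig plate rocks on its green base at one corner. Press down on its corners with the shut fingertips until you find the one that gives, then press that corner's steel shim, the tab that slopes up on the robot's side of it, fully flat and let go. Leave the other three shims standing, do not shift or lift the plate, and do not disturb anything else on the bench.

Things in the scene. Friction and masses are not known exactly. Their poses are not given: they have to be found in the camera images.
- base: green cast base, 285 (x) x 250 (y) x 20 mm high, fixed, at another place and yaw (within 0.3 rad) each time. Origin on the bench under the plate's centre; it reaches from -167.5 to +117.5 mm along its x (pointing away from the robot at yaw 0), z up. Its top carries four steel feet 30 mm high, three solid, one sprung
- plate: loose H-shaped aluminium jig plate, 184 (x) x 210 (y) x 12 mm, 0.85 kg: two cross bars 44 mm wide (near and far, centred 70 mm before and behind the middle) joined by an 80 mm wide web. Origin at the centre of its underside, axes as the base's. It lies level on the four feet: underside 50 mm, top 62 mm above the bench. All corners look alike
- corner_near_left (a point): point on the plate's top over the near (robot's side), left (+y) foot, 62 mm above the bench: press straight down here to try that corner. Fixed in the base's frame: it does not follow the plate down
- corner_near_right (a point): point on the plate's top over the near, right (-y) foot, 62 mm above the bench: press straight down here to try that corner. Fixed in the base's frame: it does not follow the plate down
- corner_far_left (a point): point on the plate's top over the far, left foot, 62 mm above the bench: press straight down here to try that corner. Fixed in the base's frame: it does not follow the plate down
- corner_far_right (a point): point on the plate's top over the far, right foot, 62 mm above the bench: press straight down here to try that corner. Fixed in the base's frame: it does not follow the plate down
- shim_near_left (a point): near (robot's side), left (+y) corner's shim: where the middle of its pressing face lies once flat, 62 mm above the bench (fixed in the base's frame). Each shim is a steel rocker with a tab 34 mm wide, 60 mm long along the base's x, on the robot's side of its corner. This point is 75 mm from the corner's point (base -x)
- shim_near_right (a point): near, right (-y) corner's shim: where the middle of its pressing face lies once flat, 62 mm above the bench (fixed in the base's frame). Its hinge lies along the base's y, 42 mm above the bench, 45 mm from this point towards the corner; the tab runs 21 mm beyond this point. Standing, the tab slopes up towards the robot at 0.31 to 0.35 rad: about 17 mm higher here and 21 mm at its free end than when flat
- shim_far_left (a point): far, left corner's shim: where the middle of its pressing face lies once flat, 62 mm above the bench (fixed in the base's frame). Flat, the tab is level, flush with the plate's top and at a stop. The stiff hinge takes about 11 N here (about 8 N at the free end) and stays where it is left. The far shims lie in the H's side openings, 96 mm long; the near ones in front of the plate
- shim_far_right (a point): far, right corner's shim: where the middle of its pressing face lies once flat, 62 mm above the bench (fixed in the base's frame). Flat, a shim's fork comes up under the plate beside the foot, and the corner no longer gives (it holds about 20 N; harder, the shim would rise again). All four shims are alike
- rock (a joint): how far the rocking corner's sprung foot is down, m: 0 up and level, 0.005 fully down. Pressed over that foot, the corner starts to dip at about 1.5 N, is 5 mm down at about 3 N, then stops; it comes back up when let go. Which corner it is differs each time and is not told here
- shim_loose (a joint): angle of the shim at the rocking corner, wherever that is, rad: 0 to 0.04 standing, 0.35 flat
- shim_p (a joint): angle of one of the other three shims (in no known order), rad: 0 to 0.04 standing, 0.35 flat
- shim_q (a joint): angle of one of the other three shims (in no known order), rad: 0 to 0.04 standing, 0.35 flat
- shim_r (a joint): angle of one of the other three shims (in no known order), rad: 0 to 0.04 standing, 0.35 flat
- bushing: brass flanged drill bushing, 32 mm across, 26 mm high, standing on the middle of the plate. Not part of the job. Origin at the centre of its underside
- spacer: plain steel round spacer, 24 mm across, 28 mm high, standing on the base between the two near shims. Not part of the job. Origin at the centre of its underside
- parallel: steel bar 100 x 12 x 25 mm high, lying on the bench left of the base. Not part of the job. Origin at the centre of its underside
- block: aluminium block 50 x 40 x 30 mm high, on the bench right of the base. Not part of the job. Origin at the centre of its underside
- driver: screwdriver lying on the bench to the left. Not part of the job. Origin at the centre of its underside line
- brush: brush lying on the bench to the right. Not part of the job. Origin at the centre of its underside line
- oil: white bottle, 48 mm across, 120 mm high, on the right. Not part of the job. Origin at the centre of its underside
- tin: low can, 60 mm across, 70 mm high, on the left. Not part of the job. Origin at the centre of its underside

How it is judged:
By the outcome, as a careful person would: the job done as asked, in the order asked, and still so for the second after the job is handed in, with the robot touching nothing.
It also fails if it takes over 56 s, if anything falls off the work surface, if the arm or the gripper's body presses on something with over 40 N, if the wrist force passes 120 N, or if a joint passes its speed limit or range.

## Working session

There is one attempt and no reset: what is moved stays moved. The work goes in short steps, Python scripts to look and compute and a tool call to move; the robot and the scene stay as the last step left them, time stands still between calls to the robot, and variables do not carry over. Pictures are saved under pics/ and viewed, at most 10 in all, crops included, and the job is handed in when it is done.

Besides the shell and the picture viewer there is one more tool, called after "Emit:" as a command line: name --argument value ..., lists and objects as JSON in quotes. drive_tool: Moves the arm, as the interface text tells. Its arguments: {"type":"object","properties":{"motion":{"type":"array","items":{"type":"array"}},"gripper":{"type":"number"}},"required":["motion"]}

```bash
mkdir -p pics; ls; python3 - <<'E'
from rig import *
import cv2
for n in("top","side"):
    cv2.imwrite(f"pics/{n}0.png",capture(n)[:,:,::-1]); print(camera_info(n))
print(read_state())
E
```

```text
pics
{'fovy': 53.725260852236175, 'cx': 322.3136965078516, 'cy': 198.93630601776286, 'xyz': array([0.46945589, 0.03238097, 1.13394799]), 'orientation': array([[-0.0110913 , -0.99793912,  0.06320205],
       [-0.99982437,  0.01202275,  0.01437637],
       [-0.0151066 , -0.0630315 , -0.9978972 ]])}
{'fovy': 54.76182169853446, 'cx': 318.6783863841524, 'cy': 192.26438571556653, 'xyz': array([0.47484959, 0.76474535, 0.72566841]), 'orientation': array([[-0.99383919, -0.0612484 ,  0.0923704 ],
       [-0.11009638,  0.64141964, -0.75924939],
       [-0.01274538, -0.76474144, -0.64421121]])}
{'time_s': 0.1, 'joint_positions': array([ 6.25380447e+01,  3.02740917e+01,  8.21489514e+01, -3.44227873e-04,
        6.76896209e+01, -1.02282203e+01]), 'qvel': array([ 0.09852899, -0.12422355, -0.22692127, -0.00759818,  0.0190561 ,
        0.02232952]), 'tau': array([-3.90274672e-04, -4.40990710e+01, -1.77149749e+01,  6.34283060e-02,
        5.33796579e-02, -3.39147607e-05]), 'position': array([0.18484297, 0.59635038, 0.22166516]), 'tcp_rot': array([[-9.55104610e-01,  2.96267398e-01, -9.01871664e-04],
       [ 2.96268571e-01,  9.55103073e-01, -1.74734421e-03],
       [ 3.43699276e-04, -1.93609274e-03, -9.99998067e-01]]), 'force': array([ 0.13711371, -0.00643639, -0.65622167]), 'moment': array([-0.03102964,  0.02066967, -0.05469873]), 'grasp_force': 0.0, 'opening': 0.9994892371407642}
```

View pics/top0.png

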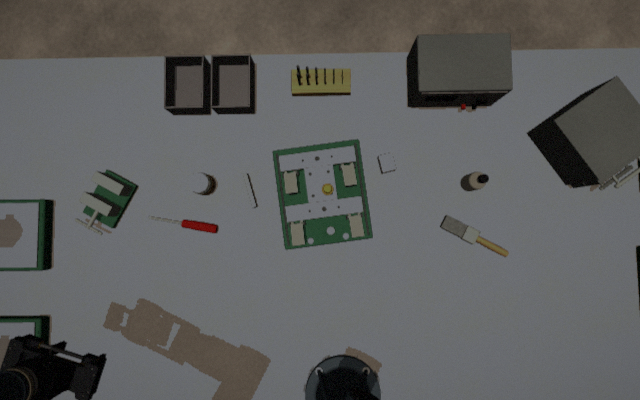

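View pics/side0.png

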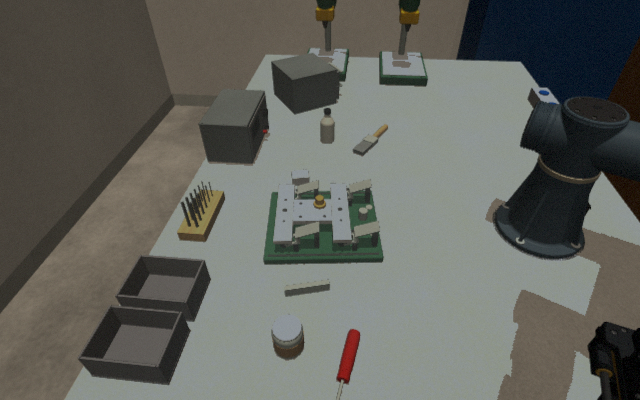

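The top view shows the base at about px (273–372, 140–248), yawed slightly. The H plate's bushing is at (328,189), the shims near (291,182), (349,174), (297,232), (357,224), and the spacer at (331,230).

```bash
cat > h.py <<'E'
from rig import *
import cv2, numpy as np
def ray(n,uv,z):
    c=camera_info(n); f=200/np.tan(np.radians(c["fovy"]/2)); uv=np.atleast_2d(uv).astype(float)
    d=np.c_[(uv-[c["cx"],c["cy"]])/f,np.ones(len(uv))]@c["orientation"].T
    return (c["xyz"]+d*((z-c["xyz"][2])/d[:,2:]))[:,:2]
def pix(n,P):
    c=camera_info(n); f=200/np.tan(np.radians(c["fovy"]/2))
    q=(np.atleast_2d(P)-c["xyz"])@c["orientation"]; return q[:,:2]/q[:,2:]*f+[c["cx"],c["cy"]]
E
python3 - <<'E'
from h import *
im=cv2.imread("pics/top0.png"); b=im.astype(int)
g=((b[:,:,1]>b[:,:,2]*1.35+5)&(b[:,:,1]>b[:,:,0]*1.1)).astype(np.uint8)
g[:, :255]=0; g[:,385:]=0; g[:130]=0; g[260:]=0
g=cv2.morphologyEx(g,cv2.MORPH_OPEN,np.ones((2,2)))
P=cv2.findNonZero(g)[:,0].astype(np.float32)
W=ray("top",P,0.02).astype(np.float32)
r=cv2.minAreaRect(W); print("green",g.sum(),r); print(cv2.boxPoints(r))
w=((b.min(2)>120)).astype(np.uint8); m=np.zeros_like(w)
cv2.fillConvexPoly(m,cv2.convexHull(P.astype(np.int32)),1); m=cv2.erode(m,np.ones((7,7)));w&=m
n,l,s,c=cv2.connectedComponentsWithStats(w)
for i in range(1,n):
    if s[i,4]>30: print(s[i],c[i])
cv2.imwrite("pics/c.png",cv2.resize(im[130:260,255:390],None,fx=4.5,fy=4.5,interpolation=cv2.INTER_CUBIC))
E
```

```text
green 2820 ((0.5520684123039246, 0.04735401272773743), (0.2797311544418335, 0.24569573998451233), 7.100192546844482)
[[ 0.3980908   0.15197176]
 [ 0.42845997 -0.09183986]
 [ 0.706046   -0.05726373]
 [ 0.6756768   0.18654788]]
```

View pics/c.png

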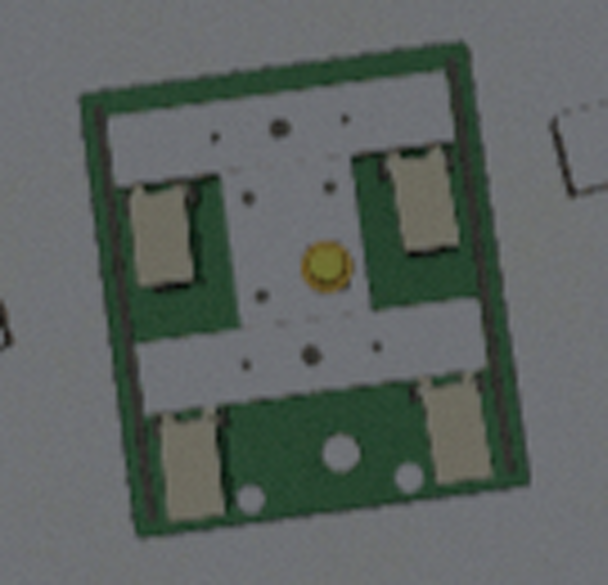

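The enlarged crop shows the plate outline corners at crop px (108,117), (447,72), (490,370), (146,412). Tab centres are at about (161,237), (424,200), (192,467), (458,430).

```bash
cat >> h.py <<'E'
def c2p(c): return (np.array(c,float)+.5)/4.5-.5+[255,130]
E
python3 - <<'E'
from h import *
pl=ray("top",c2p([(108,117),(447,72),(490,370),(146,412)]),.062)
print(pl, pl.mean(0)); 
e=(pl[0]-pl[3]+pl[1]-pl[2]); print("yaw",np.arctan2(e[1],e[0])); e2=pl[0]-pl[1]+pl[3]-pl[2]; print(np.arctan2(-e2[0],e2[1]),np.linalg.norm(e)/2,np.linalg.norm(e2)/2)
a=.124;R=np.array([[np.cos(a),-np.sin(a)],[np.sin(a),np.cos(a)]])
o=pl.mean(0)
t=ray("top",c2p([(161,237),(424,200),(192,467),(458,430)]),.077)
print("tabs in base",(t-o)@R); print("green origin",(np.array([.5521,.0474])+R@[.025,0]))
print("bush",(ray("top",c2p([(326,265)]),.085)-o)@R,"spacer",(ray("top",c2p([(341,453)]),.048)-o)@R)
E
```

```text
[[ 0.65791082  0.16643179]
 [ 0.6827252  -0.04048884]
 [ 0.50097665 -0.06343179]
 [ 0.47804034  0.14420691]] [0.57991326 0.05167952]
yaw 0.12426092294853375
0.11467884381227027 0.18221447002149127 0.2086501649860902
tabs in base [[ 0.01251575  0.0804732 ]
 [ 0.01309839 -0.07838833]
 [-0.12595739  0.07999916]
 [-0.12549137 -0.07928866]]
green origin [0.57690805 0.05049206]
bush [[-0.01829125 -0.01499143]] spacer [[-0.13012009 -0.00881115]]
```

Emit:
drive_tool --motion '[[[0, 0, 0], [0, 0, -0.14]], [[0, 0, 0], [0, 0, -0.14]], [[0, 0, 0], [0, 0, -0.14]], [[-21, -42, 0], [0, 0, 0]], [[-21, -42, 0], [0, 0, 0]]]' --gripper 0

```text
time_s: 0.6
position: [0.2365, 0.518, 0.2219]
tcp_rot: [[-0.993, -0.122, -0.0], [-0.122, 0.993, -0.001], [0.0, -0.001, -1.0]]
force: [1.4, -0.4, 0.4]
opening: 0.634
grasp_force: 0.0
```

Emit:
drive_tool --motion '[[[-21, -42, 0], [0, 0, 0]], [[-21, -42, 0], [0, 0, 0]], [[-21, -42, 0], [0, 0, 0]], [[-21, -42, 0], [0, 0, 0]], [[-21, -42, 0], [0, 0, 0]]]'

```text
time_s: 1.1
position: [0.3666, 0.3208, 0.2224]
tcp_rot: [[-0.993, -0.119, -0.0], [-0.119, 0.993, -0.0], [0.0, -0.0, -1.0]]
force: [-0.0, -0.0, -0.4]
opening: 0.175
grasp_force: 0.0
```

Emit:
drive_tool --motion '[[[-21, -42, 0], [0, 0, 0]], [[-21, -42, 10], [0, 0, 0]], [[-21, -42, 20], [0, 0, 0]], [[-21, -42, 20], [0, 0, 0]], [[0, 0, 0], [0, 0, 0]]]'

```text
time_s: 1.6
position: [0.4708, 0.1628, 0.1712]
tcp_rot: [[-0.994, -0.112, -0.002], [-0.112, 0.994, -0.002], [0.002, -0.001, -1.0]]
force: [-0.7, 0.1, -0.0]
opening: 0.009
grasp_force: 0.0
```

```bash
cat >> h.py <<'E'
O=np.array([.579,.051]); A=.121; Rb=np.array([[np.cos(A),-np.sin(A)],[np.sin(A),np.cos(A)]])
def st():
    s=read_state(); R=s["tcp_rot"]; print(round(s["time_s"],2),"base xy",((s["position"][:2]-O)@Rb*1e3).round(1),"z",(s["position"][2]*1e3).round(2),"F",s["force"].round(2),"open",round(s["opening"],3)); return s
E
python3 -c "
from h import *
s=st();print(s['tcp_rot'].round(3), np.arctan2(-s['tcp_rot'][0,1],s['tcp_rot'][1,1]))
cv2.imwrite('pics/t1.png',cv2.resize(capture('side')[150:290,230:430,::-1],None,fx=4,fy=4))"
```

```text
1.6 base xy [-94. 124.] z 171.25 F [-0.66  0.06 -0.03] open 0.009
[[-0.994 -0.112 -0.002]
 [-0.112  0.994 -0.002]
 [ 0.002 -0.001 -1.   ]] 0.11266037736248595
```

View pics/t1.png

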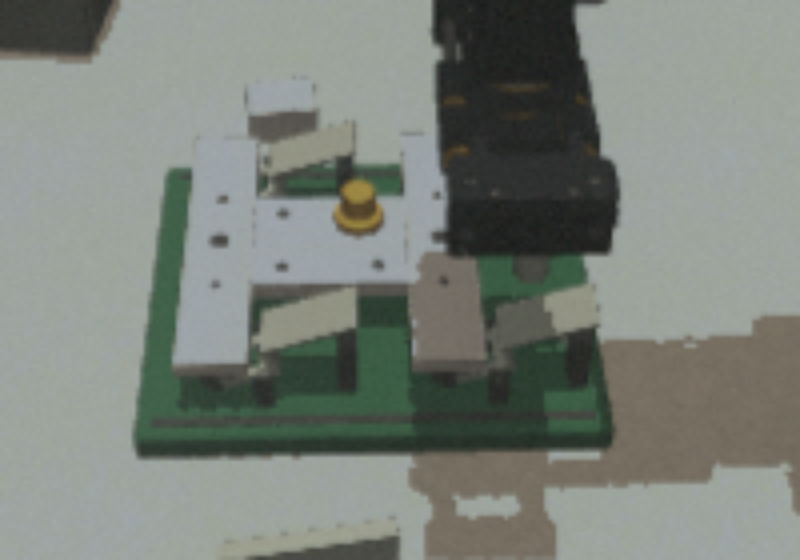

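The side view shows all four tabs standing with the gripper over the near-left corner, its body hiding the fingertips. The plate's near-left corner is at crop px ~(487,357).

Emit:
drive_tool --motion '[[[-12, -23, 20], [0, 0, 0]], [[-12, -22, 30], [0, 0, 0]], [[0, 0, 30], [0, 0, 0]], [[0, 0, 0], [0, 0, 0]], [[0, 0, 0], [0, 0, 0]]]'

```text
time_s: 2.15
position: [0.4965, 0.1265, 0.0935]
tcp_rot: [[-0.993, -0.12, -0.002], [-0.12, 0.993, 0.0], [0.002, 0.0, -1.0]]
force: [-0.0, -0.0, -0.2]
opening: 0.005
grasp_force: 0.0
```

```bash
python3 -c "
from h import *
s=st()
w=lambda p:np.r_[O+Rb@np.array(p[:2]),p[2]]
print((pix('side',[w(p) for p in [(-.092,.105,.062),(.092,.105,.062),(-.1675,.125,.02),(.1175,.125,.02)]])-[230,150])*4)"
```

```text
2.15 base xy [-72.8  84.9] z 93.55 F [-0.02 -0.01 -0.24] open 0.005
[[486.4247784  357.15754766]
 [170.24660692 362.41183009]
 [614.05612371 428.94145376]
 [130.6474407  436.97363718]]
```

Emit:
drive_tool --motion '[[[-3, -6, 8], [0, 0, 0]], [[0, 0, 10], [0, 0, 0]], [[0, 0, 8], [0, 0, 0]], [[0, 0, 0], [0, 0, 0]], [[0, 0, 0], [0, 0, 0]]]'

```text
time_s: 2.65
position: [0.501, 0.1199, 0.0672]
tcp_rot: [[-0.993, -0.119, -0.001], [-0.119, 0.993, 0.0], [0.001, 0.0, -1.0]]
force: [-0.3, -0.1, 0.6]
opening: 0.004
grasp_force: 0.0
```

Emit:
drive_tool --motion '[[[0, 0, 1], [0, 0, 0]], [[0, 0, 1], [0, 0, 0]], [[0, 0, 1], [0, 0, 0]], [[0, 0, 0], [0, 0, 0]], [[0, 0, 0], [0, 0, 0]]]'

```text
time_s: 3.15
position: [0.5013, 0.1198, 0.0644]
tcp_rot: [[-0.993, -0.119, 0.0], [-0.119, 0.993, 0.0], [-0.0, -0.0, -1.0]]
force: [-0.4, -0.2, 0.1]
opening: 0.003
grasp_force: 0.0
```

Emit:
drive_tool --motion '[[[0, 0, 1], [0, 0, 0]], [[0, 0, 1], [0, 0, 0]], [[0, 0, 1], [0, 0, 0]], [[0, 0, 0], [0, 0, 0]], [[0, 0, 0], [0, 0, 0]]]'

```text
time_s: 3.65
position: [0.5012, 0.1199, 0.0615]
tcp_rot: [[-0.993, -0.119, 0.0], [-0.119, 0.993, 0.0], [-0.0, 0.0, -1.0]]
force: [-0.4, -0.2, 2.6]
opening: 0.007
grasp_force: 1.0
```

Emit:
drive_tool --motion '[[[0, 0, 0.5], [0, 0, 0]], [[0, 0, 0.5], [0, 0, 0]], [[0, 0, 0], [0, 0, 0]], [[0, 0, 0], [0, 0, 0]]]'

```text
time_s: 4.05
position: [0.5011, 0.1199, 0.0604]
tcp_rot: [[-0.993, -0.119, -0.0], [-0.119, 0.993, 0.0], [0.0, 0.0, -1.0]]
force: [-1.1, 0.8, 2.7]
opening: 0.001
grasp_force: 1.3
```

Emit:
drive_tool --motion '[[[0, 0, 1], [0, 0, 0]], [[0, 0, 1], [0, 0, 0]], [[0, 0, 0], [0, 0, 0]], [[0, 0, 0], [0, 0, 0]]]'

```text
time_s: 4.45
position: [0.501, 0.12, 0.0583]
tcp_rot: [[-0.993, -0.119, -0.001], [-0.119, 0.993, 0.0], [0.0, 0.0, -1.0]]
force: [-1.8, 2.1, 3.5]
opening: 0.007
grasp_force: 1.9
```

Emit:
drive_tool --motion '[[[0, 0, 1], [0, 0, 0]], [[0, 0, 1], [0, 0, 0]], [[0, 0, 0], [0, 0, 0]], [[0, 0, 0], [0, 0, 0]]]'

```text
time_s: 4.85
position: [0.501, 0.12, 0.0575]
tcp_rot: [[-0.993, -0.119, 0.0], [-0.119, 0.993, 0.0], [-0.0, 0.0, -1.0]]
force: [-4.0, 1.9, 14.0]
opening: -0.001
grasp_force: 6.8
```

```bash
python3 -c "
from h import *
for _ in range(6): st(); capture('side')"
```

```text
4.85 base xy [-69.1  77.9] z 57.52 F [-3.96  1.88 14.03] open -0.001
4.9 base xy [-69.1  77.9] z 57.51 F [-4.12  2.42 12.6 ] open 0.006
4.95 base xy [-69.1  78. ] z 57.5 F [-4.04  3.46 13.12] open 0.007
5.0 base xy [-69.1  77.9] z 57.53 F [-3.38  2.03 13.87] open 0.007
5.05 base xy [-69.1  77.9] z 57.53 F [-4.17  2.25 13.31] open 0.007
5.1 base xy [-69.1  77.9] z 57.51 F [-4.07  1.61 13.73] open 0.006
```

Near-left gives: it dipped 5 mm at about 3 N, then hit a stop. I'll go straight up, then over that corner's shim.

Emit:
drive_tool --motion '[[[0, 0, -3], [0, 0, 0]], [[0, 0, -5], [0, 0, 0]], [[0, 0, -15], [0, 0, 0]], [[0, 0, -20], [0, 0, 0]], [[0, 0, 0], [0, 0, 0]]]'

```text
time_s: 5.65
position: [0.5035, 0.1195, 0.1011]
tcp_rot: [[-0.993, -0.119, 0.005], [-0.119, 0.993, -0.0], [-0.005, -0.001, -1.0]]
force: [0.5, 0.2, 0.5]
opening: 0.002
grasp_force: 0.0
```

Emit:
drive_tool --motion '[[[26, 0, 0], [0, 0, 0]], [[26, 0, 0], [0, 0, 0]], [[26, 1, 0], [0, 0, 0]], [[0, 0, 0], [0, 0, 0]], [[0, 0, 0], [0, 0, 0]]]'

```text
time_s: 6.15
position: [0.4241, 0.1114, 0.099]
tcp_rot: [[-0.993, -0.119, 0.001], [-0.119, 0.993, -0.0], [-0.001, -0.0, -1.0]]
force: [0.6, 0.5, -0.6]
opening: 0.004
grasp_force: 0.0
```

```bash
python3 -c "
from h import *
st()
cv2.imwrite('pics/t2.png',cv2.resize(capture('side')[150:290,230:430,::-1],None,fx=4,fy=4))"
```

```text
6.15 base xy [-146.4   78.7] z 99.0 F [ 0.57  0.52 -0.64] open 0.004
```

View pics/t2.png

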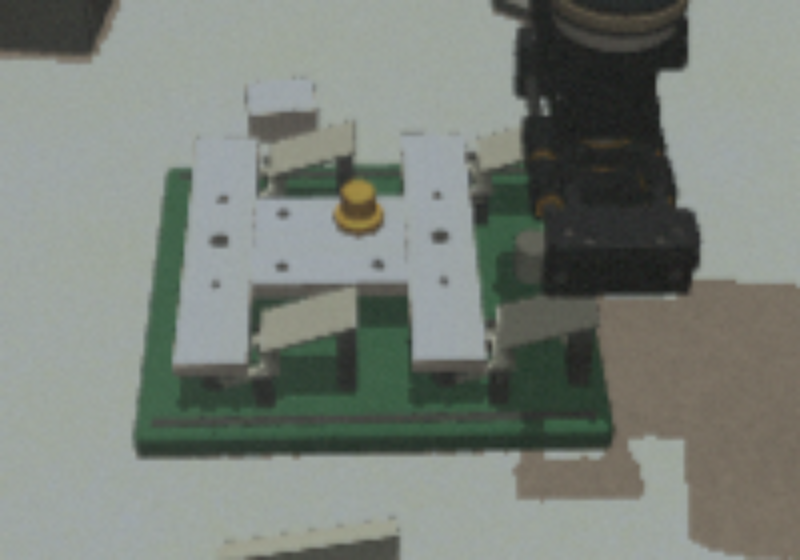

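The view shows the plate unmoved, with all tabs still standing and the gripper over the near-left tab at crop px (545,320). I'll press it now.

Emit:
drive_tool --motion '[[[0, 0, 6], [0, 0, 0]], [[0, 0, 6], [0, 0, 0]], [[0, 0, 3], [0, 0, 0]], [[0, 0, 2], [0, 0, 0]], [[0, 0, 2], [0, 0, 0]]]'

```text
time_s: 6.7
position: [0.4233, 0.1115, 0.0804]
tcp_rot: [[-0.993, -0.119, -0.001], [-0.119, 0.993, -0.0], [0.001, 0.0, -1.0]]
force: [-1.8, -1.3, 11.0]
opening: 0.005
grasp_force: 5.4
```

Emit:
drive_tool --motion '[[[0, 0, 2], [0, 0, 0]], [[0, 0, 2], [0, 0, 0]], [[0, 0, 2], [0, 0, 0]], [[0, 0, 2], [0, 0, 0]], [[0, 0, 2], [0, 0, 0]]]'

```text
time_s: 7.2
position: [0.4178, 0.1111, 0.0704]
tcp_rot: [[-0.993, -0.12, -0.012], [-0.12, 0.993, -0.001], [0.012, 0.0, -1.0]]
force: [-8.2, -5.1, 12.6]
opening: 0.009
grasp_force: 5.9
```

Emit:
drive_tool --motion '[[[0, 0, 1], [0, 0, 0]], [[0, 0, 1], [0, 0, 0]], [[0, 0, 1], [0, 0, 0]], [[0, 0, 0], [0, 0, 0]], [[0, 0, 0], [0, 0, 0]]]'

```text
time_s: 7.7
position: [0.4193, 0.1115, 0.0673]
tcp_rot: [[-0.993, -0.12, -0.009], [-0.12, 0.993, -0.0], [0.009, 0.001, -1.0]]
force: [-4.4, 0.4, 5.4]
opening: 0.003
grasp_force: 2.5
```

Emit:
drive_tool --motion '[[[0, 0, 1], [0, 0, 0]], [[0, 0, 1], [0, 0, 0]], [[0, 0, 1], [0, 0, 0]], [[0, 0, 0], [0, 0, 0]], [[0, 0, 0], [0, 0, 0]]]'

```text
time_s: 8.2
position: [0.4186, 0.1114, 0.0644]
tcp_rot: [[-0.993, -0.12, -0.01], [-0.12, 0.993, -0.0], [0.01, 0.001, -1.0]]
force: [-6.1, -1.1, 8.5]
opening: 0.006
grasp_force: 4.5
```

Emit:
drive_tool --motion '[[[0, 0, 1], [0, 0, 0]], [[0, 0, 1], [0, 0, 0]], [[0, 0, 0.5], [0, 0, 0]], [[0, 0, 0], [0, 0, 0]], [[0, 0, 0], [0, 0, 0]]]'

```text
time_s: 8.7
position: [0.4178, 0.1113, 0.0622]
tcp_rot: [[-0.993, -0.12, -0.011], [-0.12, 0.993, -0.001], [0.011, 0.001, -1.0]]
force: [-7.7, -3.3, 12.7]
opening: 0.002
grasp_force: 6.7
```

Emit:
drive_tool --motion '[[[0, 0, 0.5], [0, 0, 0]], [[0, 0, 0.5], [0, 0, 0]], [[0, 0, 0.5], [0, 0, 0]], [[0, 0, 0], [0, 0, 0]], [[0, 0, 0], [0, 0, 0]]]'

```text
time_s: 9.2
position: [0.4177, 0.1113, 0.0616]
tcp_rot: [[-0.993, -0.12, -0.011], [-0.12, 0.993, -0.001], [0.011, 0.001, -1.0]]
force: [-9.8, -3.2, 24.9]
opening: 0.003
grasp_force: 12.5
```

Emit:
drive_tool --motion '[[[0, 0, 0.5], [0, 0, 0]], [[0, 0, 0], [0, 0, 0]], [[0, 0, 0], [0, 0, 0]]]'

```text
time_s: 9.5
position: [0.4176, 0.1113, 0.0615]
tcp_rot: [[-0.993, -0.12, -0.011], [-0.12, 0.993, -0.001], [0.011, 0.001, -1.0]]
force: [-10.7, -2.0, 28.5]
opening: 0.003
grasp_force: 14.4
```

Emit:
drive_tool --motion '[[[0, 0, -2], [0, 0, 0]], [[0, 0, -4], [0, 0, 0]], [[0, 0, -15], [0, 0, 0]], [[0, 0, -40], [0, 0, 0]], [[0, 0, -40], [0, 0, 0]]]'

```text
time_s: 10.0
position: [0.4236, 0.1115, 0.1614]
tcp_rot: [[-0.993, -0.119, -0.002], [-0.119, 0.993, 0.0], [0.002, 0.0, -1.0]]
force: [1.0, 0.4, 0.4]
opening: 0.005
grasp_force: 0.0
```

Emit:
drive_tool --motion '[[[0, 45, 0], [0, 0, 0]], [[0, 45, 0], [0, 0, 0]], [[0, 45, 0], [0, 0, 0]], [[0, 45, 0], [0, 0, 0]], [[0, 0, 0], [0, 0, 0]]]'

```text
time_s: 10.5
position: [0.4024, 0.2952, 0.1612]
tcp_rot: [[-0.992, -0.125, 0.003], [-0.125, 0.992, 0.003], [-0.003, 0.002, -1.0]]
force: [-0.2, -0.4, 0.1]
opening: 0.004
grasp_force: 0.0
```

```bash
python3 -c "
from h import *
st()
a=cv2.resize(capture('side')[150:290,230:430,::-1],None,fx=4,fy=4)
cv2.imwrite('pics/t3.png',a)"
```

```text
10.5 base xy [-145.8  263.7] z 161.21 F [-0.19 -0.37  0.11] open 0.004
```

View pics/t3.png

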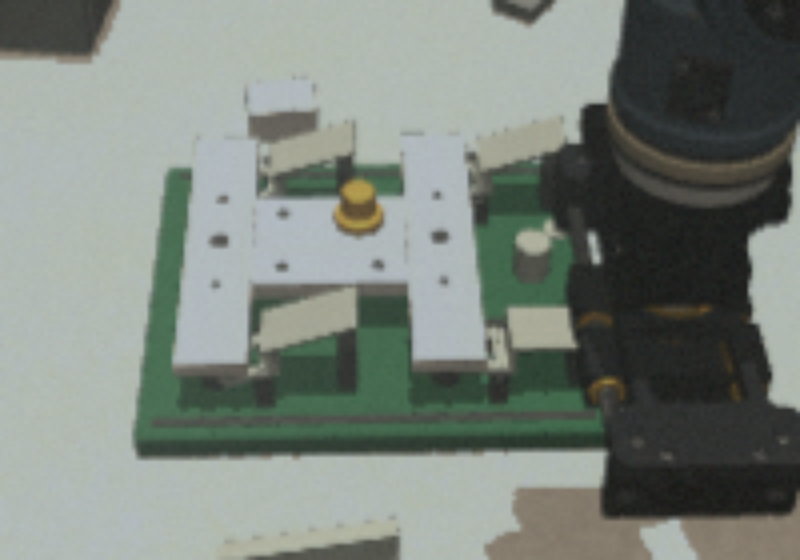

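The near-left tab at crop px (540,328) is now level. The other three tabs still stand, and the plate, bushing and spacer haven't moved. Handing in.

```bash
python3 -c "
from rig import *
print(hand_in())"
```

```text
the job is handed in; nothing more can be done
None
```

The near-left corner was the one that rocked (it dipped 5 mm at about 3 N); I pressed its shim flat to the stop, left the other three standing and the plate unmoved, and handed the job in at 10.5 s, without pressing that corner again to check it no longer gives.

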